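# Fill the breakfast caddy, leave the kitchen jars

### The job

Get the wooden breakfast caddy on the draining board ready to carry to the table: stand the honey jar and the jam jar in the two wide wells of the cream holder (either way round), the salt shaker in the small well of the green holder and the wooden pepper mill in its larger well, each upright and right down on the bottom of its well. The candle, the food tin and the white and the yellow spice jar look similar but belong in the kitchen: leave them standing where they are.

Things in the scene. Friction and masses are not known exactly. Their poses are not given: they have to be found in the camera images.
- honey_mid (a point): Honey jar: round clear glass jar of golden honey with a dark brown lid, 65 mm across, 86 mm high, 0.33 kg. Origin here: on its axis, half-way up; z up. Like all the things here it stands upright, on the black hob or on the grey drying mat to the right of it (both at z = 0); the hob's edge, a ridge 22 mm high, runs between them at y = -0.04 to -0.01.
- jam_mid (a point): Jam jar: round glass jar of red jam with a bright red lid, 65 mm across, 97 mm high, 0.36 kg. Origin here: on its axis, half-way up; z up. Grip it a little above the origin, so that the palm clears the lid. A wall cabinet hangs over the back of the draining board (x > 0.66, y < -0.13, underside at z = 0.49, it is solid): draw the arm back towards the base before swinging a raised wrist past it.
- shaker_mid (a point): Salt shaker: round clear glass shaker of salt with a pale grey domed top, 44 mm across, 90 mm high, 0.1 kg. Origin here: on its axis, half-way up; z up.
- mill_mid (a point): Pepper mill: turned wooden mill with a rounded wooden head and a small knob, round, 58 mm across, 170 mm high 0.18 kg. Origin here: on its axis, half-way up; z up. The head, 50 mm across, begins 37 mm above the origin and is fixed to the body; most grippers can reach down only to the lower part of the head, about 50 mm above the origin: grip it there.
- jar_holder: Jar holder: cream block, 93 x 184 x 24 mm, fixed in the wooden caddy (206 x 204 mm, walls 30 mm high at most) that stands on the mat, turned up to 0.3 rad. In its top two round wells 80 mm in diameter, 18 mm deep, flat-bottomed, centred at its own x = 0, y = -45.5 and +45.5 mm. Origin: centre of its underside, 6 mm above the mat; z up; well bottoms at z = 6 mm, top at 24 mm.
- cruet_holder: Cruet holder: sage-green block beside the jar holder in the caddy (95 mm from it along x, nearer or farther), of the same outer size, heights, well depth and axes. Two unequal wells at its own x = 0: 60 mm in diameter at y = -45.5 mm (for the shaker), 74 mm in diameter at y = +45.5 mm (for the mill).
- candle_mid (a point): Candle in an open glass without a lid, pale wax and a wick, 76 mm across, 90 mm high. Does not belong in the caddy: stays where it stands. Origin here: on its axis, half-way up; z up.
- tin_mid (a point): Small food tin with a bare metal lid and a green and white label, 58 mm across, 72 mm high. Does not belong in the caddy: stays where it stands. Origin here: on its axis, half-way up; z up.
- white_jar_mid (a point): White spice jar with a white cap and a blue label, 42 mm across, 98 mm high. Does not belong in the caddy: stays where it stands. Origin here: on its axis, half-way up; z up.
- yellow_jar_mid (a point): Brownish yellow spice jar with a mustard yellow cap, 44 mm across, 120 mm high. Does not belong in the caddy: stays where it stands. Origin here: on its axis, half-way up; z up.

How it is judged:
At the end, for the whole second after the job is handed in: Honey and jam in different cream wells, shaker in the 60 mm and mill in the 74 mm green well: each within 11 mm of the well's centre in holder x and y, under 7 mm above its bottom, within 0.12 rad of upright, released, at rest. Candle, tin and both spice jars upright, moved under 20 mm ((((x of honey_mid in the frame of jar_holder between -0.011 and 0.011 m and y of honey_mid in the frame of jar_holder between -0.0565 and -0.0345 m and z of honey_mid in the frame of jar_holder below 0.056 m and angle between honey_mid's own z axis and vertical below 0.12 rad) and (x of jam_mid in the frame of jar_holder between -0.011 and 0.011 m and y of jam_mid in the frame of jar_holder between 0.0345 and 0.0565 m and z of jam_mid in the frame of jar_holder below 0.0615 m and angle between jam_mid's own z axis and vertical below 0.12 rad)) or ((x of honey_mid in the frame of jar_holder between -0.011 and 0.011 m and y of honey_mid in the frame of jar_holder between 0.0345 and 0.0565 m and z of honey_mid in the frame of jar_holder below 0.056 m and angle between honey_mid's own z axis and vertical below 0.12 rad) and (x of jam_mid in the frame of jar_holder between -0.011 and 0.011 m and y of jam_mid in the frame of jar_holder between -0.0565 and -0.0345 m and z of jam_mid in the frame of jar_holder below 0.0615 m and angle between jam_mid's own z axis and vertical below 0.12 rad))) and x of shaker_mid in the frame of cruet_holder between -0.011 and 0.011 m and y of shaker_mid in the frame of cruet_holder between -0.0565 and -0.0345 m and z of shaker_mid in the frame of cruet_holder below 0.058 m and angle between each of shaker_mid, mill_mid's own z axis and vertical below 0.12 rad and x of mill_mid in the frame of cruet_holder between -0.011 and 0.011 m and y of mill_mid in the frame of cruet_holder between 0.0345 and 0.0565 m and z of mill_mid in the frame of cruet_holder below 0.098 m and linear speed of each of honey, jam, shaker, mill below 0.02 m/s and distance of each of candle_mid, tin_mid, white_jar_mid, yellow_jar_mid from where it was at the start of the episode below 0.02 m and angle between each of candle_mid, tin_mid, white_jar_mid, yellow_jar_mid's own z axis and vertical below 0.15 rad); the robot touches nothing.
It fails at once if the glass candle is shifted by more than 30 mm or knocked over (distance of candle_mid from where it was at the start of the episode above 0.03 m or angle between candle_mid's own z axis and vertical above 0.5 rad).
It fails at once if the tin is shifted by more than 30 mm or knocked over (distance of tin_mid from where it was at the start of the episode above 0.03 m or angle between tin_mid's own z axis and vertical above 0.5 rad).
It fails at once if the white spice jar is shifted by more than 30 mm or knocked over (distance of white_jar_mid from where it was at the start of the episode above 0.03 m or angle between white_jar_mid's own z axis and vertical above 0.5 rad).
It fails at once if the yellow spice jar is shifted by more than 30 mm or knocked over (distance of yellow_jar_mid from where it was at the start of the episode above 0.03 m or angle between yellow_jar_mid's own z axis and vertical above 0.5 rad).
It fails at once if the honey jar, jam jar, salt shaker or pepper mill tips over (angle between any of honey_mid, jam_mid, shaker_mid, mill_mid's own z axis and vertical above 0.9 rad).
It also fails if it takes over 125 s, if anything falls off the work surface, if the arm or the gripper's body presses on something with over 40 N, if the wrist force passes 120 N, or if a joint passes its speed limit or range.

### The arm

A 6-joint arm with a two-finger parallel gripper is mounted at the origin on a cart in front of the work surface, level with it; the furniture and walls round the work are solid. World frame = base frame: x ahead of the robot, y to its left, z up, the work surface at z = 0. Lengths are in m, angles in rad, forces in N, time in s.
With the tool pointing down it reaches from about 0.2 to 0.875 m from the base axis. Payload 3.4 kg.
Tool frame: the origin (TCP) lies between the finger pads; the fingertips stand 25 mm ahead of it and the grasp point (between the pads) lies 6 mm ahead of it (r.nose_length is the z of the fingertips in the tool frame, in m); z points along the fingers, x is the direction in which the jaws open and shut, and the axes are right-handed (so a half turn about z gives the same grasp; the last joint's range is limited). The gripper opens to 94 mm and grips with 3 to 60 N. Pads are 16 mm wide; open, the fingers measure 119 mm over their backs; the gripper's body (75 mm by 177 mm) begins 78 mm behind the grasp point.
Start: joints at [-1.424, 0.276, 1.505, -0, 1.361, -0.121], TCP at [0.152, -0.555, 0.23] pointing down, gripper open.
Joint ranges: [-2.89, 2.89], [-0.75, 2.08], [0.22, 2.7], [-1.18, 4.32], [0.11, 2.71], [-2.7, 2.7]. Speed limits (rad/s): [2.57, 2.57, 3.14, 3.14, 3.14, 3.14].

### API

Orientations are given as a unit quaternion [w, x, y, z].
In Python, from plant import r, gripper_to, inverse_kinematics, vision, models, telemetry gives the robot as it stands. Calls block until the motion is done:
- r.move_to(position, orientation): joint-space move of the TCP to a pose.
- r.move_l(position, rot=None, vel=0.15, guard=None): straight line of the TCP; rot=None keeps the orientation; vel is the mean speed in m/s. With guard (N) it stops when the force on the tool has changed by that much, and returns True; else False.
- r.movej(angles): joint-space move.
- gripper_to(opening, f_grip=None): finger opening in m; f_grip is the grip in N (None keeps the last); returns when the fingers have stopped.
- r.hold(seconds).
- inverse_kinematics(position, orientation): joint angles nearest the present ones, or None.
- vision.snapshot(name): name is "scene" or "top" or "wrist"; returns the picture (480x640x3 uint8, red, green, blue); there is no depth.
- vision.get_calibration(name): a dict with "fx", "fy", "cx", "cy" (pixels), "position" and "orientation" of the camera in the world. Camera axes: x right, y down, z forward; pixel columns grow to the right and rows downward; lengths in m; the calibration is good to about 2 mm. The wrist camera is an equidistant fisheye: a pixel r from the principal point sees the ray r / f radians off the axis. A picture is of the moment at which its call begins: read the wrist's pose just before it. get_calibration takes no time and is no camera call; for the wrist camera it gives the pose at the moment of the call.
A pose or a line that the arm cannot do raises r.PlanningError and nothing moves.
- r.sign_off(): hands the job in, once; it reports no verdict.
Trained networks look in the newest picture that a camera, given by its name, has taken for a name from the list of things; names that differ only in an ending like _2 or _b are one class to them, and where a whole thing is asked for, a point or a joint stands for the part that bears it (a point fixed in the world has none). Each returns a list of dicts, best first, with "score" (0 to 1); they miss things now and then, are a little off and sometimes report something else, mostly with a low value. They report only what shows in the picture. A call takes as long as a camera call.
- models.boxes_of(thing, camera): "at" ([x, y, z] in m, in world coordinates, good to about 4 mm: the middle of the surface that is visible of it).
- models.regions_of(thing, camera): "pixels" (480x640 bool, what is visible of it).
- models.mark_of(thing, camera): "at" ([x, y, z] in m, in world coordinates, good to about 4 mm: a listed point, or the origin of a listed thing).
Readings, each from a call of its own:
- telemetry.current_t(): time.
- telemetry.current_joints(): joint angles.
- telemetry.current_dq(): joint speeds.
- telemetry.current_joint_efforts(): joint torques, N m.
- telemetry.current_ee_pos(): TCP position.
- telemetry.current_tool_rot(): TCP orientation.
- telemetry.current_wrist_force(): force on the tool from outside, world axes, zero at the start.
- telemetry.current_torque(): the same for the moment, N m.
- telemetry.current_opening(): finger opening in m.
Only numpy, scipy, OpenCV 4.12 (cv2) and the standard library are available. Lean on these libraries where they do the work, as an engineer would, in place of code of your own. Each camera call takes 0.05 s, during which the arm holds its last target.

## Working session

There is one attempt and no reset: what is moved stays moved. The work goes in short steps, each a Python script; the robot and the scene stay as the last script left them, time stands still between calls to the robot, and variables do not carry over. Pictures are saved under pics/ and viewed, and the job is handed in when it is done.

```bash
ls; mkdir -p pics; python3 - <<'E'
from plant import r, gripper_to, inverse_kinematics, vision, models, telemetry
import cv2, numpy as np
for n in ["scene","top","wrist"]:
    im=vision.snapshot(n); cv2.imwrite(f"pics/{n}0.png",im[:,:,::-1]); c=vision.get_calibration(n); print(n,c)
print(telemetry.current_t(), telemetry.current_tool_rot(), r.nose_length)
for t in ["honey_mid","jam_mid","shaker_mid","mill_mid","jar_holder","cruet_holder","candle_mid","tin_mid","white_jar_mid","yellow_jar_mid"]:
    for n in ["scene","top"]:
        print(t,n,[(np.round(d["at"],3).tolist(),round(d["score"],2)) for d in models.mark_of(t,n)[:3]])
print(telemetry.current_t())
E
```

```text
pics
scene {'fx': 579.6152600188959, 'fy': 579.6152600188959, 'cx': 319.899760524299, 'cy': 240.44630310190433, 'position': array([0.08264021, 1.05316366, 0.97724402]), 'orientation': array([ 0.08798152, -0.18979297,  0.87391948, -0.43875121])}
top {'fx': 579.1814799590545, 'fy': 579.1814799590545, 'cx': 311.66881738643764, 'cy': 225.6611841983411, 'position': array([ 0.26003883, -0.02148064,  1.47682493]), 'orientation': array([-0.0771281 ,  0.7425443 , -0.6616246 ,  0.07022897])}
wrist {'fx': 371.64829954431775, 'fy': 371.64829954431775, 'cx': 319.1222794831008, 'cy': 247.77164610882957, 'position': array([ 0.22579659, -0.53412217,  0.38405077]), 'orientation': array([ 0.10262112,  0.78856086, -0.60111628, -0.07937187])}
0.15 [-4.75252552e-04  7.95176340e-01 -6.06377866e-01 -4.95745566e-04] 0.025
honey_mid scene []
honey_mid top [([0.437, -0.38, 0.043], 0.58)]
jam_mid scene []
jam_mid top [([0.558, 0.055, 0.049], 0.78)]
shaker_mid scene [([0.461, 0.381, 0.044], 0.75)]
shaker_mid top [([0.46, 0.379, 0.046], 0.87)]
mill_mid scene [([0.434, 0.094, 0.089], 0.89), ([0.588, 0.311, 0.06], 0.6)]
mill_mid top [([0.431, 0.093, 0.081], 0.61)]
jar_holder scene [([0.418, -0.181, 0.002], 0.63), ([0.434, 0.093, 0.087], 0.6)]
jar_holder top [([0.418, -0.179, 0.004], 0.58), ([0.56, 0.056, 0.05], 0.57)]
cruet_holder scene [([0.591, 0.177, 0.037], 0.28)]
cruet_holder top [([0.517, -0.166, 0.008], 0.91)]
candle_mid scene [([0.669, 0.082, 0.048], 0.71)]
candle_mid top [([0.672, 0.082, 0.048], 0.58)]
tin_mid scene [([0.592, 0.178, 0.037], 0.62)]
tin_mid top [([0.594, 0.176, 0.036], 0.98)]
white_jar_mid scene [([0.438, 0.227, 0.045], 0.78)]
white_jar_mid top [([0.438, 0.228, 0.053], 0.72)]
yellow_jar_mid scene [([0.583, 0.314, 0.058], 0.82), ([0.437, -0.378, 0.042], 0.48)]
yellow_jar_mid top [([0.588, 0.309, 0.061], 0.96)]
1.15
```

View pics/scene0.png

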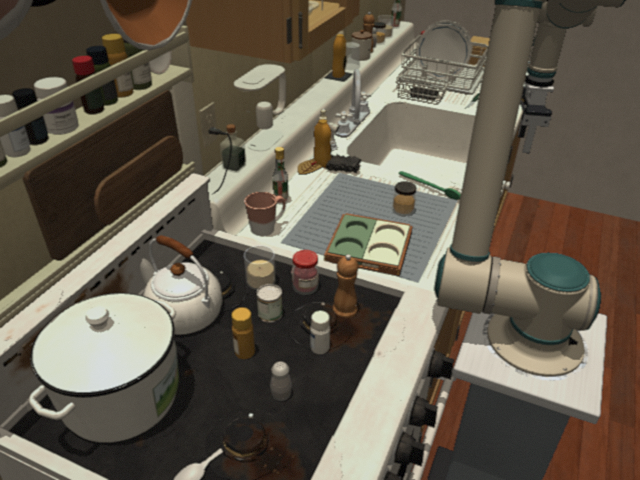

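View pics/top0.png

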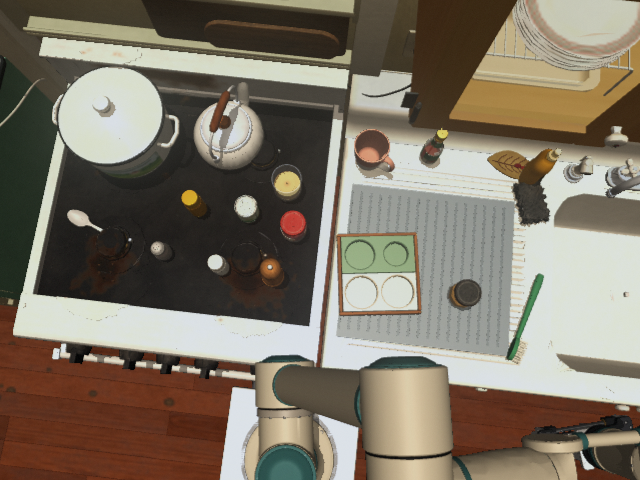

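View pics/wrist0.png

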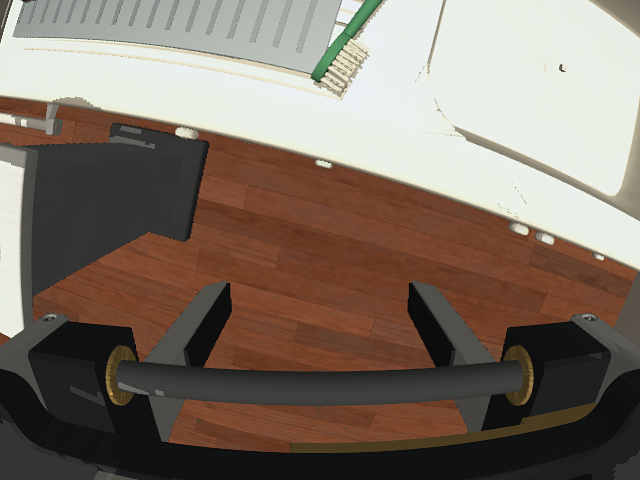

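The pictures match the network marks. In the top view (up = +x, right = −y), the caddy is at about (380,273), with the green holder behind and its small well at right (396,253). Next I rectify the caddy area onto z=30 mm from both cameras to measure the wells.

```bash
cat > h.py <<'E'
import numpy as np, cv2
from scipy.spatial.transform import Rotation as R
def proj(c,P):
    q=c["orientation"]; Rm=R.from_quat([q[1],q[2],q[3],q[0]]).as_matrix()
    p=(np.atleast_2d(P)-c["position"])@Rm
    return np.c_[c["fx"]*p[:,0]/p[:,2]+c["cx"], c["fy"]*p[:,1]/p[:,2]+c["cy"]]
def rect(im,c,z,x0,x1,y0,y1,s):
    # rows: x decreasing, cols: y decreasing
    xs=np.arange(x1,x0,-s); ys=np.arange(y1,y0,-s)
    X,Y=np.meshgrid(xs,ys,indexing='ij')
    uv=proj(c,np.c_[X.ravel(),Y.ravel(),np.full(X.size,z)]).astype(np.float32)
    return cv2.remap(im,uv[:,0].reshape(X.shape),uv[:,1].reshape(X.shape),cv2.INTER_CUBIC)
E
python3 - <<'E'
from plant import vision
import cv2,numpy as np
from h import *
out=[]
for n in ["top","scene"]:
    im=cv2.imread(f"pics/{n}0.png"); c=vision.get_calibration(n)
    out.append(rect(im,c,0.030,0.34,0.60,-0.31,-0.05,0.26/400))
cv2.imwrite("pics/rect.png",np.hstack(out))
E
```

```text
(no output)
```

View pics/rect.png

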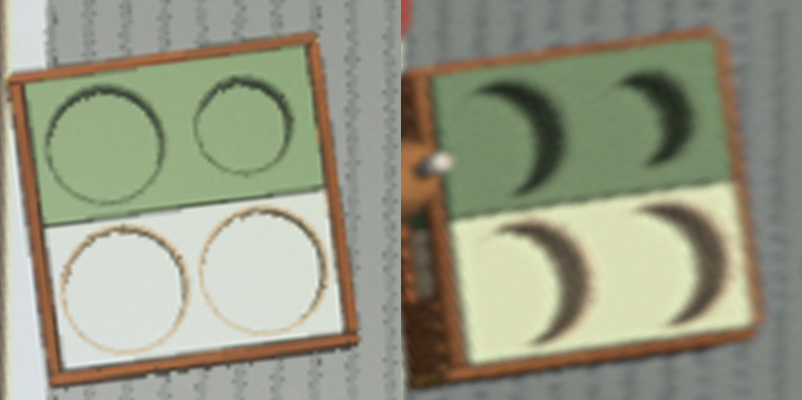

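Wells, from the rectified view (0.65 mm/px): 74 mm at (105,145), 60 mm at (242,126), cream at (125,290) and (263,271). The yaw is about 0.139 rad. Both views agree at rim height z≈30 mm. Next, hover over the honey and refine its position with the wrist camera.

```bash
cat >> h.py <<'E'
from plant import r, gripper_to, inverse_kinematics, vision, models, telemetry
yaw=0.139; J=np.array([.4177,-.1770]); ex=np.array([np.cos(yaw),np.sin(yaw)]); ey=np.array([-ex[1],ex[0]])
C=J+.095*ex
W=dict(honey=J-.0455*ey, jam=J+.0455*ey, shaker=C-.0455*ey, mill=C+.0455*ey)
def q(a):  # tool down, jaws along angle a
    s,c=np.sin(a),np.cos(a)
    M=np.array([[c,s,0],[s,-c,0],[0,0,-1.]])
    v=R.from_matrix(M).as_quat(); return [v[3],v[0],v[1],v[2]]
def st(m=""):
    print(m,"t=%.2f"%telemetry.current_t(),np.round(telemetry.current_ee_pos(),4),"op=%.4f"%telemetry.current_opening(),"F",np.round(telemetry.current_wrist_force(),1))
def snap(cam,name):
    im=vision.snapshot(cam); cv2.imwrite(f"pics/{name}.png",im[:,:,::-1]); return im
def see(t,cam,fn=None):
    d=(fn or models.mark_of)(t,cam); print(t,cam,[(np.round(e["at"],4).tolist(),round(e["score"],2)) for e in d[:3]]); return d
def pick(xy,a,gz,op,f=30,ztr=.30,wait=True):
    p=lambda z:[xy[0],xy[1],z+.006]
    r.move_l(p(gz+.03),rot=q(a),vel=.2); 
    hit=r.move_l(p(gz),vel=.08,guard=12); st("down hit=%s"%hit)
    if hit: return False
    gripper_to(op,f_grip=f); st("gripped")
    r.move_l(p(gz+.05),vel=.1); r.move_l(p(ztr),vel=.25); st("lifted"); return True
def place(xy,a,gz,opn,ztr=.30):
    p=lambda z:[xy[0],xy[1],z+.006]
    r.move_to(p(ztr),q(a)); st("over")
    r.move_l(p(.012+gz+.035),vel=.25)
    hit=r.move_l(p(.012+gz+.001),vel=.05,guard=12); st("placed hit=%s"%hit)
    gripper_to(opn); r.move_l(p(.012+gz+.05),vel=.12); r.move_l(p(ztr),vel=.3); st("done")
E
python3 - <<'E'
from h import *
print(W)
st()
r.move_to([.43,-.38,.26],q(0.0)); st()
snap("wrist","w1"); see("honey_mid","wrist"); see("jar_holder","wrist"); see("cruet_holder","wrist")
snap("top","t1");snap("scene","s1"); see("honey_mid","scene"); see("jam_mid","scene"); see("jam_mid","top")
E
```

```text
{'honey': array([ 0.42400415, -0.22206115]), 'jam': array([ 0.41139585, -0.13193885]), 'shaker': array([ 0.51808788, -0.20889864]), 'mill': array([ 0.50547958, -0.11877633])}
 t=1.15 [ 0.1521 -0.5546  0.2305] op=0.0940 F [-0.2  0.4  0.2]
 t=2.40 [ 0.4294 -0.3807  0.2599] op=0.0939 F [-0.4 -0.6  0.1]
honey_mid wrist []
jar_holder wrist [([0.4186, -0.1772, 0.0034], 0.81)]
cruet_holder wrist [([0.5109, -0.1657, 0.0047], 0.7)]
honey_mid scene [([0.4376, -0.3801, 0.0395], 0.71)]
jam_mid scene [([0.5549, 0.0622, 0.0461], 0.69)]
jam_mid top [([0.5566, 0.0569, 0.0491], 0.83)]
```

View pics/w1.png

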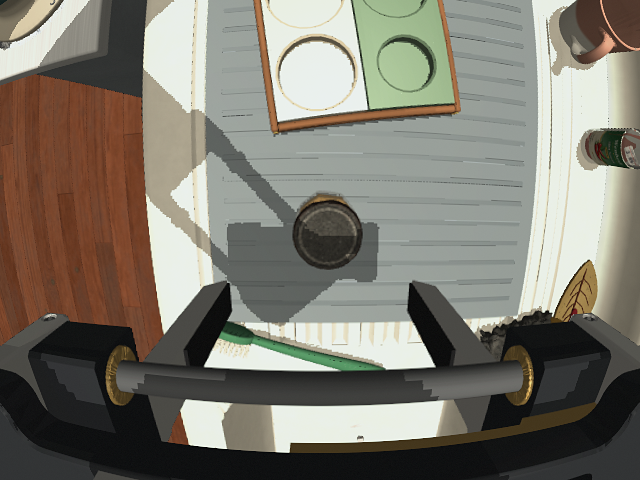

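The wrist view shows the honey lid at (328,236) and, at the top, the near cream well at (317,73) and the small green well at (405,63). I'll triangulate these.

```bash
cat >> h.py <<'E'
def wray(c,u,v,z):
    d=np.array([(u-c["cx"])/c["fx"],(v-c["cy"])/c["fy"]]); th=np.hypot(*d)
    k=np.array([*(d/th*np.sin(th)),np.cos(th)])
    o=c["orientation"]; k=R.from_quat([o[1],o[2],o[3],o[0]]).as_matrix()@k
    return c["position"]+k*(z-c["position"][2])/k[2]
E
python3 - <<'E'
from h import *
c=vision.get_calibration("wrist")
print("honey",wray(c,328,236,.086),"wells",wray(c,317,73,.03),wray(c,405,63,.03))
print("grid honey top cam", [proj(vision.get_calibration("top"),[.437,-.38,z]).round(0).tolist() for z in (0.0,.086)])
t=see("honey_mid","wrist",models.boxes_of)
E
```

```text
honey [ 0.4393525 -0.3813702  0.086    ] wells [ 0.42921705 -0.2230934   0.03      ] [ 0.52057058 -0.20879106  0.03      ]
grid honey top cam [[[458.0, 294.0]], [[467.0, 291.0]]]
honey_mid wrist [([0.4403, -0.3762, 0.087], 0.74)]
```

```bash
sed -i 's/J=np.array(\[.4177,-.1770\])/J=np.array([.4188,-.1772])/' h.py; python3 - <<'E'
from h import *
ok=pick([.4383,-.380],0.0,.048,.0,f=30,ztr=.26)
snap("scene","s2")
if ok: place(W["honey"],yaw,.048,.082,ztr=.26); snap("wrist","w2"); snap("scene","s3")
E
```

```text
down hit=False t=4.46 [ 0.4384 -0.3801  0.0541] op=0.0941 F [ 0.1 -0.7  0.7]
gripped t=5.02 [ 0.4377 -0.3801  0.0543] op=0.0657 F [-1.8 -0.6  3.6]
lifted t=6.47 [ 0.4376 -0.3792  0.2641] op=0.0662 F [ 0.8 -0.2 -3.7]
over t=7.19 [ 0.425  -0.2219  0.2655] op=0.0659 F [ 0.5 -0.5 -3.2]
placed hit=False t=8.83 [ 0.4253 -0.2224  0.067 ] op=0.0661 F [ 0.3 -0.4 -3.1]
done t=10.52 [ 0.4243 -0.2217  0.2643] op=0.0821 F [-0.8 -0.3 -0.2]
```

View pics/w2.png

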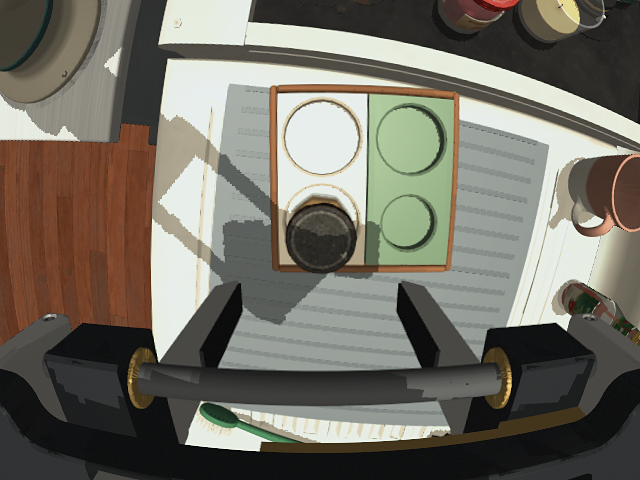

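The honey jar stands in the near cream well, lid at (321,238). The other wells are at (322,135), (411,138) and (408,222). I'll compute positions from these and hover over the jam.

```bash
python3 - <<'E'
from h import *
c=vision.get_calibration("wrist")
print(W)
print("honey",wray(c,321,238,.098)); 
for u,v in [(322,135),(411,138),(408,222)]: print(wray(c,u,v,.03))
see("honey_mid","wrist");see("honey_mid","scene");
r.move_l([.43,-.2,.33],vel=.3)
r.move_to([.54,.05,.30],q(-np.pi/2)); gripper_to(.094); st()
snap("wrist","w3"); see("jam_mid","wrist"); see("jam_mid","wrist",models.boxes_of); see("mill_mid","wrist"); print(vision.get_calibration("wrist")["position"])
E
```

```text
{'honey': array([ 0.42510415, -0.22226115]), 'jam': array([ 0.41249585, -0.13213885]), 'shaker': array([ 0.51918788, -0.20909864]), 'mill': array([ 0.50657958, -0.11897633])}
honey [ 0.42646645 -0.221392    0.098     ]
[ 0.41453798 -0.1289716   0.03      ]
[ 0.50712579 -0.1168229   0.03      ]
[ 0.51928271 -0.20620098  0.03      ]
honey_mid wrist [([0.5157, -0.1624, 0.0096], 0.42)]
honey_mid scene [([0.4218, -0.2201, 0.0524], 0.79)]
 t=13.46 [0.54   0.0499 0.3001] op=0.0938 F [-0.2  0.8  0.6]
jam_mid wrist []
jam_mid wrist [([0.5613, 0.0552, 0.1022], 0.85), ([0.4316, -0.1716, 0.0259], 0.56)]
mill_mid wrist [([0.43, 0.0942, 0.0837], 0.86), ([0.4169, -0.1785, 0.0065], 0.5), ([0.5842, 0.3106, 0.0627], 0.37)]
[0.61632712 0.05047296 0.45424607]
```

View pics/w3.png

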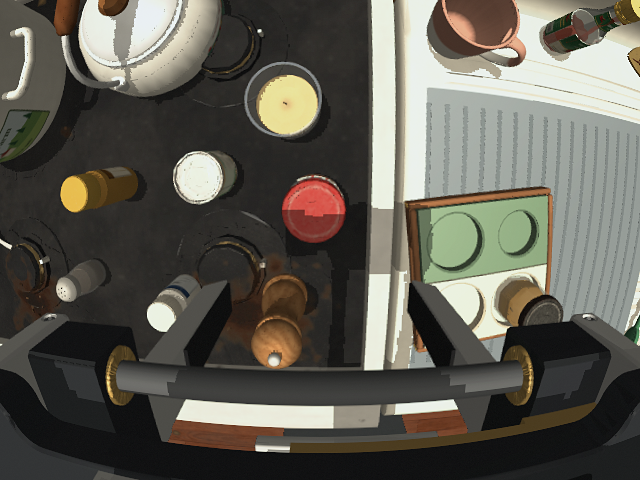

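The jam lid is at (313,212). The mill at (278,335) and candle at (283,100) are clear of a jaw axis along y.

```bash
sed -i 's/J=np.array(\[.4188,-.1772\])/J=np.array([.4190,-.1757])/' h.py; python3 - <<'E'
from h import *
c=vision.get_calibration("wrist"); p=wray(c,313,212,.097); print(p)
xy=[(p[0]+.5566+.5549)/3,(p[1]+.0569+.0622)/3]
xy=[(p[0]*2+.557)/3,(p[1]*2+.057)/3]; print(xy)
ok=pick(xy,-np.pi/2,.057,.0,f=30,ztr=.30)
snap("scene","s4")
if ok: place(W["jam"],yaw,.057,.082,ztr=.30); snap("wrist","w4"); snap("scene","s5"); see("jam_mid","scene"); see("honey_mid","scene");see("jam_mid","wrist",models.boxes_of)
c=vision.get_calibration("wrist"); print(c["position"])
E
```

```text
[0.5571528  0.05655043 0.097     ]
[np.float64(0.5571018699784666), np.float64(0.0567002873206591)]
down hit=False t=15.38 [0.5572 0.0567 0.063 ] op=0.0939 F [ 0.4  0.8 -0.6]
gripped t=15.97 [0.5573 0.0563 0.0633] op=0.0631 F [ 0.3 -2.1  2.2]
lifted t=17.54 [0.5561 0.0567 0.3041] op=0.0631 F [ 0.9  0.9 -3.6]
over t=19.46 [ 0.4128 -0.1305  0.3058] op=0.0630 F [-0.2 -0.2 -4.2]
placed hit=False t=21.23 [ 0.4129 -0.1307  0.0759] op=0.0631 F [ 0.   0.5 -3.7]
done t=23.05 [ 0.4118 -0.1302  0.3041] op=0.0818 F [-0.3 -0.6 -1.5]
jam_mid scene [([0.4127, -0.1283, 0.0597], 0.94)]
honey_mid scene [([0.4245, -0.219, 0.0527], 0.96), ([0.4112, -0.1271, 0.0573], 0.58)]
jam_mid wrist [([0.413, -0.1272, 0.1117], 0.94)]
[ 0.40388236 -0.05618633  0.45864046]
```

View pics/w4.png

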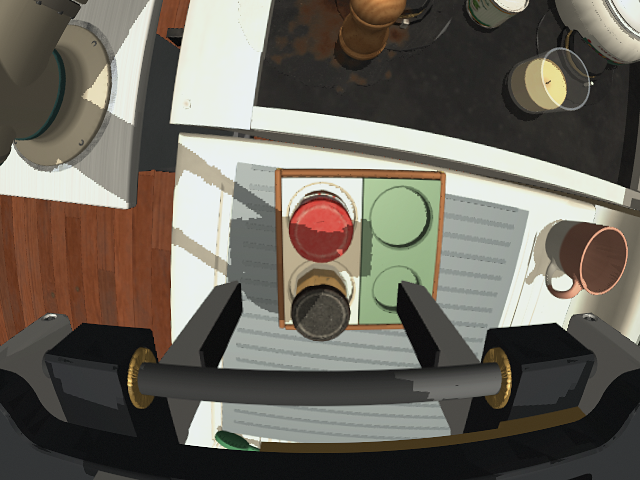

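View pics/s5.png

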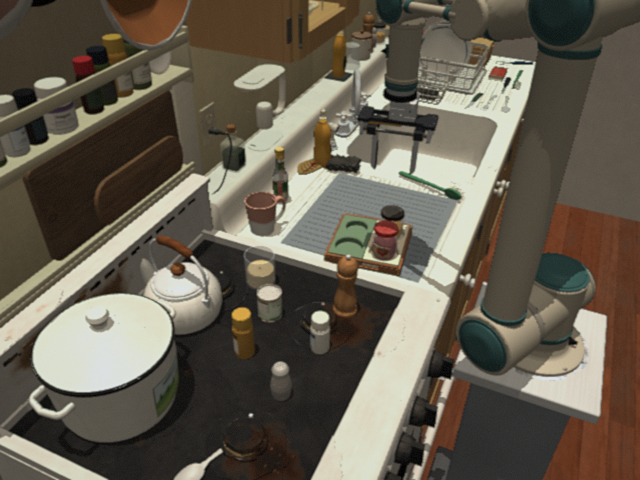

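Both jars are seated: in the scene view jam is at (385,240) and honey at (392,215), with measured mid heights 0.060 and 0.053. Shaker next.

```bash
python3 - <<'E'
from h import *
r.move_to([.45,.37,.30],q(0)); gripper_to(.075); st()
snap("wrist","w5"); see("shaker_mid","wrist"); see("shaker_mid","wrist",models.boxes_of); see("shaker_mid","scene");see("mill_mid","wrist");see("mill_mid","scene")
E
```

```text
t=25.48 [0.4503 0.3696 0.3001] op=0.0752 F [-0.4  0.   0.1]
shaker_mid wrist [([0.4572, 0.3769, 0.04], 0.67)]
shaker_mid wrist [([0.463, 0.3839, 0.0832], 0.79)]
shaker_mid scene []
mill_mid wrist [([0.4309, 0.0942, 0.0852], 0.69)]
mill_mid scene [([0.4326, 0.0913, 0.0852], 0.92), ([0.4393, 0.2248, 0.0486], 0.28)]
```

View pics/w5.png

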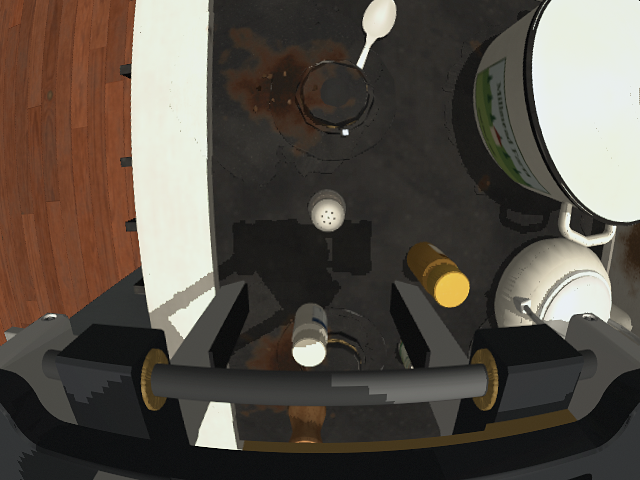

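```bash
python3 - <<'E'
from h import *
c=vision.get_calibration("wrist"); p=wray(c,329,215,.088); print(p)
xy=[(p[0]+.4605)/2,(p[1]+.380)/2]; print(xy)
ok=pick(xy,0,.050,.0,f=20,ztr=.30)
snap("scene","s6")
if ok and telemetry.current_opening()>.03: place(W["shaker"],yaw-np.pi/2,.050,.062,ztr=.30); snap("wrist","w6"); snap("scene","s7"); see("shaker_mid","scene"); see("honey_mid","scene");see("shaker_mid","wrist",models.boxes_of)
E
```

```text
[0.46143761 0.38167008 0.088     ]
[np.float64(0.4609688034445809), np.float64(0.3808350423574235)]
down hit=False t=27.53 [0.461  0.3808 0.0559] op=0.0751 F [-0.3  0.7  0.3]
gripped t=28.12 [0.4605 0.3808 0.0562] op=0.0434 F [-1.4 -0.   2.6]
lifted t=29.73 [0.4602 0.3804 0.3041] op=0.0436 F [ 0.4 -0.3 -1.6]
over t=31.90 [ 0.5197 -0.2067  0.306 ] op=0.0433 F [ 0.5 -0.1 -1.2]
placed hit=False t=33.69 [ 0.5195 -0.2077  0.0689] op=0.0432 F [ 0.3  0.3 -0.4]
done t=35.53 [ 0.5185 -0.2072  0.304 ] op=0.0624 F [ 0.2 -0.3 -0.6]
shaker_mid scene [([0.5172, -0.2063, 0.0567], 0.65)]
honey_mid scene [([0.4241, -0.2232, 0.0517], 0.65)]
shaker_mid wrist [([0.5247, -0.2065, 0.0897], 0.96)]
```

View pics/w6.png

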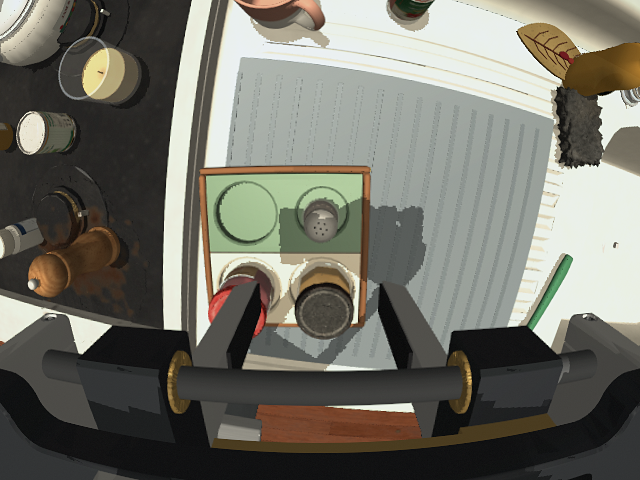

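View pics/s7.png

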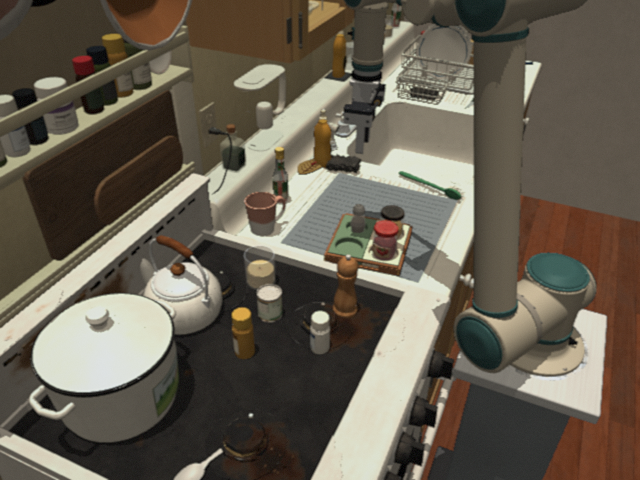

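The shaker is upright in the small green well: (359,217) in the scene view, mid height 0.057. Now the mill.

```bash
python3 - <<'E'
from h import *
r.move_to([.41,.07,.38],q(-np.pi/2)); gripper_to(.085); st()
snap("wrist","w7"); see("mill_mid","wrist"); see("mill_mid","wrist",models.boxes_of)
E
```

```text
t=37.52 [0.4101 0.0699 0.38  ] op=0.0854 F [ 0.2 -0.1 -1.2]
mill_mid wrist [([0.4337, 0.0905, 0.0856], 0.84)]
mill_mid wrist [([0.4402, 0.2201, 0.0949], 0.74), ([0.4359, 0.0881, 0.1492], 0.7), ([0.5817, 0.2943, 0.0964], 0.33)]
```

View pics/w7.png

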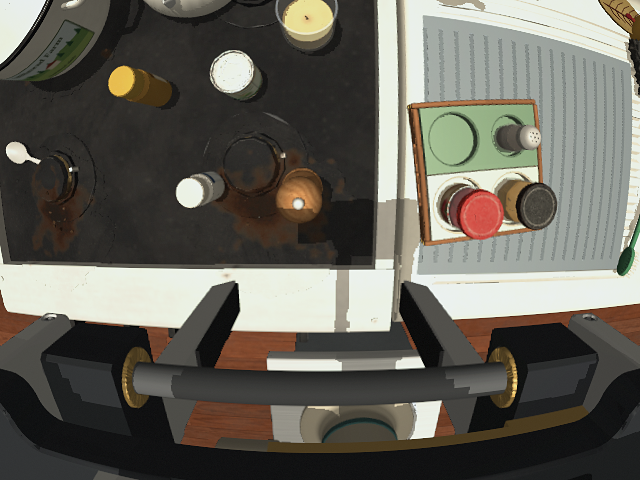

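The mill knob shows at (298,204); the pick area is clear.

```bash
python3 - <<'E'
from h import *
c=vision.get_calibration("wrist"); p=wray(c,298,204,.168); print(p)
xy=[(p[0]+.4325)/2,(p[1]+.0925)/2]; print(xy)
ok=pick(xy,-np.pi/2,.134,.0,f=25,ztr=.35)
snap("scene","s8"); snap("wrist","w8")
see("mill_mid","scene")
E
```

```text
[0.43377545 0.09160749 0.168     ]
[np.float64(0.43313772306395987), np.float64(0.09205374253598357)]
down hit=False t=39.41 [0.4334 0.092  0.1403] op=0.0850 F [0.5 0.2 0. ]
gripped t=40.08 [0.4333 0.0921 0.1401] op=0.0478 F [-0.5  0.4  1.1]
lifted t=41.55 [0.4323 0.092  0.3543] op=0.0479 F [-0.3  0.4 -2. ]
mill_mid scene [([0.4365, 0.0932, 0.3003], 0.82), ([0.6689, 0.0844, 0.0492], 0.22)]
```

View pics/s8.png

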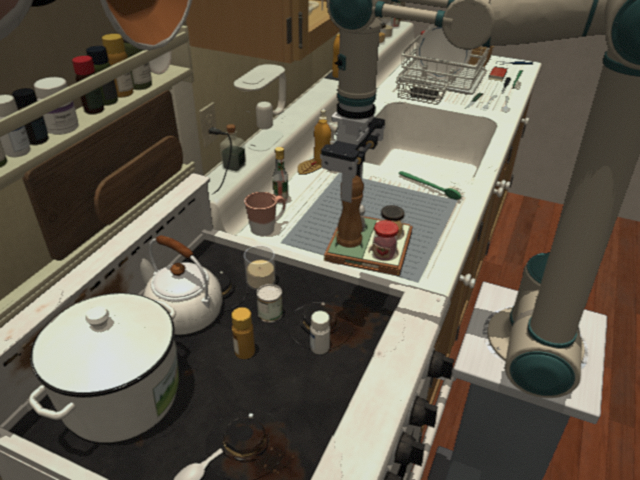

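View pics/w8.png

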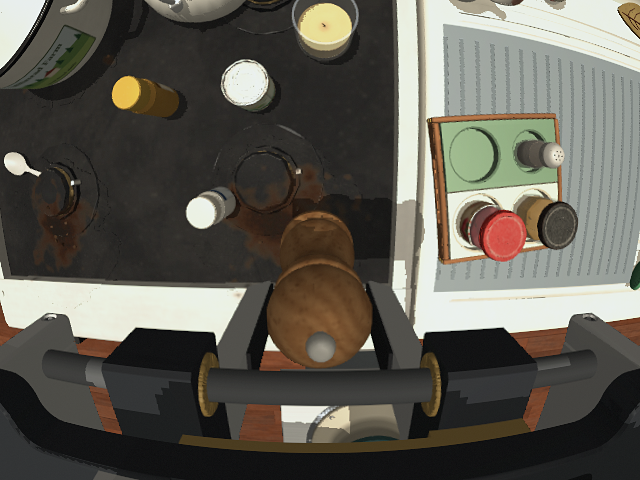

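The mill hangs vertical in the grip at (352,215), and the 74 mm well is free. Placing it.

```bash
python3 - <<'E'
from h import *
place(W["mill"],yaw-np.pi/2,.134,.075,ztr=.33)
r.move_to([.40,-.05,.36],q(yaw-np.pi/2)); r.hold(.5); st()
snap("top","t9"); snap("scene","s9"); snap("wrist","w9")
print({k:v.round(4).tolist() for k,v in W.items()})
for t in ["honey_mid","jam_mid","shaker_mid","mill_mid","jar_holder","cruet_holder","candle_mid","tin_mid","white_jar_mid","yellow_jar_mid"]:
    for n in ["scene","top"]: see(t,n)
E
```

```text
over t=42.59 [ 0.5065 -0.1165  0.3357] op=0.0482 F [-0.1  0.1 -1.9]
placed hit=False t=44.17 [ 0.5069 -0.1176  0.153 ] op=0.0477 F [-0.6 -0.  -2.1]
done t=45.95 [ 0.5063 -0.1173  0.3348] op=0.0750 F [-0.5 -1.  -0.6]
 t=47.02 [ 0.4003 -0.0502  0.3597] op=0.0754 F [ 0.2  0.5 -0.6]
{'honey': [0.4253, -0.2208], 'jam': [0.4127, -0.1306], 'shaker': [0.5194, -0.2076], 'mill': [0.5068, -0.1175]}
honey_mid scene [([0.425, -0.2208, 0.0525], 0.83), ([0.4195, -0.1811, 0.0042], 0.24)]
honey_mid top [([0.424, -0.2256, 0.0536], 0.95)]
jam_mid scene [([0.4117, -0.1269, 0.057], 0.79)]
jam_mid top [([0.4116, -0.1321, 0.0634], 0.64)]
shaker_mid scene [([0.5174, -0.2096, 0.0547], 0.71)]
shaker_mid top [([0.5165, -0.2076, 0.0584], 0.61)]
mill_mid scene [([0.5052, -0.1176, 0.0984], 0.78), ([0.4376, 0.2275, 0.0499], 0.52)]
mill_mid top []
jar_holder scene [([0.421, -0.1786, 0.0049], 0.59)]
jar_holder top [([0.4199, -0.1749, 0.0036], 0.81), ([0.5928, 0.1781, 0.0363], 0.21)]
cruet_holder scene [([0.5133, -0.1654, 0.007], 0.86)]
cruet_holder top []
candle_mid scene [([0.668, 0.0791, 0.0444], 0.93)]
candle_mid top [([0.6686, 0.0815, 0.0426], 0.79)]
tin_mid scene [([0.5902, 0.1792, 0.0399], 0.63), ([0.5144, -0.1649, 0.0054], 0.57)]
tin_mid top [([0.5936, 0.1796, 0.0347], 0.67), ([0.517, -0.2061, 0.0555], 0.65)]
white_jar_mid scene [([0.4384, 0.2261, 0.0503], 0.73), ([0.4251, -0.2213, 0.0542], 0.68), ([0.6679, 0.0807, 0.0481], 0.2)]
white_jar_mid top [([0.4366, 0.2305, 0.0497], 0.75)]
yellow_jar_mid scene [([0.5886, 0.3144, 0.0602], 0.76)]
yellow_jar_mid top [([0.5891, 0.3112, 0.0626], 0.57)]
```

View pics/s9.png

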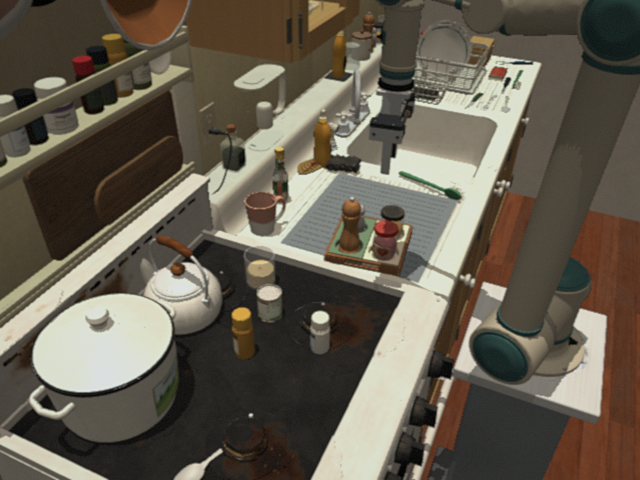

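View pics/t9.png

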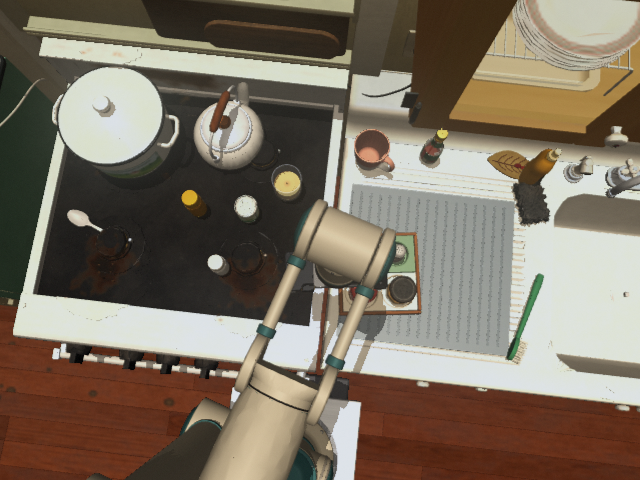

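View pics/w9.png

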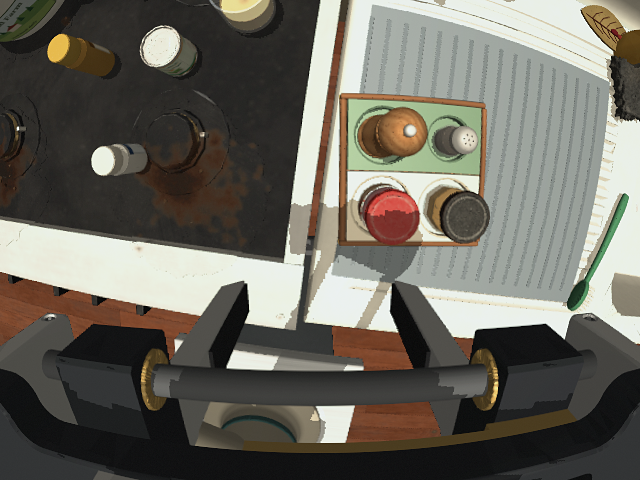

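All four stand in their wells (wrist view: mill knob (410,131), shaker (461,140), jam (390,216), honey (465,217)). One last check that the tops are over the well centres, then I hand in.

```bash
python3 - <<'E'
from h import *
c=vision.get_calibration("wrist")
for n,u,v,z in [("mill",410,131,.18),("shaker",461,140,.10),("jam",390,216,.109),("honey",465,217,.098)]:
    d=wray(c,u,v,z)[:2]-W[n]; print(n,"holder offset mm",round(1e3*d@ex,1),round(1e3*d@ey,1))
print("dq",np.abs(telemetry.current_dq()).max()); st()
r.sign_off()
E
```

```text
mill holder offset mm 0.1 -0.1
shaker holder offset mm -1.7 9.3
jam holder offset mm 3.8 2.7
honey holder offset mm 2.3 -1.6
dq 0.0017239339353821463
 t=48.17 [ 0.4  -0.05  0.36] op=0.0749 F [-0.6  1.  -0.5]
the job is handed in; nothing more can be done
```

The honey and jam jars are in the two cream wells, the shaker is in the 60 mm green well and the mill is in the 74 mm one. All four are released and the gripper is clear. I handed in at about 48 s of the 125 s; no verdict is reported.

**Last checks:**
- **Honey, jam and mill:** network marks put them within about 5 mm of the well centres I had measured. The mid heights match seating on the well bottoms (honey 0.053 m, jam 0.057–0.063 m, mill 0.098 m). They look upright in the pictures.
- **Candle, tin and both spice jars:** upright and within about 4 mm of their first marks, which is about the networks' own error.
- **Shaker, one disagreement:** my hand-read wrist pixel put its top 9 mm off centre along holder y. The scene and top marks put it within about 3 mm, at a mid height of 0.055–0.058 m. I trust those marks, because the well allows only about 8 mm of play and the shaker looks upright.
- **No result:** in the last check the top camera returned nothing for the mill and the cruet holder, with the arm blocking its view. So the mill's final position rests on the scene mark and the wrist picture.

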